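# Put the labelling tools back in their foam blocks

### The job

The batch is labelled, so clear the bench: put the hand roller, the side cutters, the marker and the roll of labels each into the foam block that is cut out for it. Lay the three tools the way their cut-outs run, down on the floor of the pocket, and stand the roll upright in its round pocket; do not knock over the glass bottle of oil that stands between the tools.

Things in the scene. Friction and masses are not known exactly. Their poses are not given: they have to be found in the camera images.
- label_roller: Hand roller: black rubber roller in a 68 mm wide wire frame, beech handle; 185 mm long, 0.19 kg. Origin: middle of its underside; +x to the handle's end; rubber's middle at x -76 mm, handle x -20 to 92. Its centre line is turned 0.07 rad from x towards +y, through (-76, 0) and (8, 5.5) mm. Grasp across the round handle at x 8 (23 mm wide, 25 high); centre of mass at x -20 mm.
- side_cutters: Side cutters with red and black grips, lying flat, rigid: 122 mm long, 47 wide, 12 thick, 0.14 kg. Origin: middle of the underside, z up. Steel jaws point to -y (tip at -61 mm, 20 mm wide), grips to +y (ends at 61). Grasp across both grips at y 30 mm, where they are 45 mm wide, parallel and 11 mm high; nearer the jaws the sides taper and slip. Centre of mass at y 13 mm.
- marker_mid (a point): Middle of the white marker pen with black cap: 135 mm long, 17 mm thick, 15 g, lying flat. This point is on its axis, 8 mm above its underside; y runs along the pen. It may lie either end first in its block. Grasp it across the middle.
- label_roll: Green and white roll of labels, standing: a cylinder 61 mm in diameter, 74 mm high, 0.12 kg. Origin: centre of its underside, z up along its axis. Grasp it across its upper half. It and its block start at two places, one of them in front of a plywood fixture 140 mm high, where only fingers closing left to right (along y) have room.
- roller_block: Charcoal foam on a yellow base, cut for the hand roller: 162x94 mm, 20 high, fixed. 79 mm wide pocket for the rubber and frame to -x, 36 mm handle slot, open to +x (the handle sticks out), finger channel right across at x -14 to 30 mm. A rib carries the frame. Origin on its underside: the tool at home has its origin 8 mm above this one and the same axes, with 5 to 9 mm play.
- cutters_block: Charcoal foam on a yellow base, cut for the side cutters: 150x78 mm, 20 high, fixed. Pocket 28 mm wide at the jaws (to -y), 58 mm at the grips (to +y), with a finger channel right across at y 11 to 51 mm. Origin: centre of its underside; the cutters at home have their origin 8 mm above it (pocket floor) and the same axes, with 5 mm play all round.
- marker_block: Charcoal foam on a yellow base, cut for the marker: 164x60 mm, 20 high, fixed. One straight groove along y, 146x25 mm, with a 40 mm wide finger channel right across its middle; floor 8 mm above the table. Origin: centre of its underside, z up. The marker at home lies along y, its middle 16 mm above the origin.
- roll_block: Square charcoal foam block on a yellow base, 88x88 mm, 20 high, fixed, with one round pocket 70 mm in diameter for the label roll; pocket floor 8 mm above the table. Origin: centre of its underside, z up. Like the roll, it may stand close in front of the plywood fixture, where only fingers closing along y have room.
- oil_bottle: Clear glass sample bottle of pale oil with a black cap, 50 mm in diameter, 102 mm high, standing on the table near the tools; origin at the centre of its underside, z up. Not to be knocked over.

How it is judged:
By the outcome, as a careful person would: the job done as asked, in the order asked, and still so for the second after the job is handed in, with the robot touching nothing.
It also fails if it takes over 141 s, if anything falls off the work surface, if the arm or the gripper's body presses on something with over 40 N, if the wrist force passes 120 N, or if a joint passes its speed limit or range.

### The arm

A 6-joint arm with a two-finger parallel gripper is mounted at the origin on a cart in front of the work surface, level with it; the furniture and walls round the work are solid. World frame = base frame: x ahead of the robot, y to its left, z up, the work surface at z = 0. Lengths are in m, angles in rad, forces in N, time in s.
With the tool pointing down it reaches from about 0.3 to 0.75 m from the base axis. Payload 8.5 kg.
Tool frame: the origin (TCP) lies at the very end of the fingers, on their centre line; the grasp point (between the pads) lies 19 mm behind it; z points along the fingers, y is the line along which they close (so a half turn about z gives the same grasp; the last joint's range is limited). The gripper opens to 88 mm and grips with 3 to 60 N. Pads are 18 mm wide; open, the fingers measure 123 mm over their backs; the gripper's body (75 mm by 187 mm) begins 45 mm behind the grasp point.
Start: joints at [-1.541, 0.381, 1.297, -0, 1.464, -0.215], TCP at [0.133, -0.534, 0.239] pointing down, gripper open.
Joint ranges: [-3.11, 3.11], [-0.89, 2.33], [0.22, 2.48], [-1.42, 4.56], [0.17, 2.85], [-2.88, 2.88]. Speed limits (rad/s): [2.39, 2.39, 3.14, 3.14, 3.14, 3.14].

### API

Orientations are given as a unit quaternion [w, x, y, z].
In Python, from bench import sense, read_camera, env gives the robot as it stands.
- The arm moves only by the shell command python3 -m creep 'ROWS' [FORCE]. ROWS is JSON, a list of rows, each a list of 7 numbers: the shift along the tool's x, y, z in mm, then the turn, a rotation vector about the tool's x, y, z in degrees, then the finger opening in mm, from 0 to 88.1. In form: [[x, y, z, ax, ay, az, hand], ...]. A call has 1 to 20 rows; each row is the pose to reach, as a shift and turn from the pose commanded when the call began, along the tool's axes at that moment; what a row does not reach only later rows make up. A row lasts 1/8 s, in which the tool goes at most 62.5 mm and 10.7 degrees, less where a joint would pass 70% of its speed; a pose out of reach is approached as far as the arm can. A call with a gripper value outside its range is refused whole. The fingers move at their own pace and stop on an object; FORCE is the grip in N (left out, the last holds). Time passes only in rows, so rows that repeat a pose let the fingers close. It gives the time, the measured TCP pose, the force, the opening and the grip force at its end, in the units of the state.
- sense(): the state, without advancing time (a new reading comes with each control period).
- read_camera(name): name is "scene" or "top"; returns a dict with "img" (480x640x3 uint8, red, green, blue), "range_z" (480x640 float32, m along the optical axis (not along the pixel's ray), 0 where there is no reading), "camera_matrix" (3x3 intrinsics, pixels), "view" (4x4, takes a point from world to camera coordinates). Camera axes: x right, y down, z forward; pixel columns grow to the right and rows downward; lengths in m; the calibration is good to about 2 mm. A picture is of the moment at which its call begins.
- env.finish_job(): hands the job in; it is judged then, once.
The state is a dict: "time": time; "q": joint angles; "dq": joint speeds; "effort": joint torques, N m; "eef_pos": TCP position; "orientation": TCP orientation; "ft_force": force on the tool from outside, world axes, zero at the start; "moment": the same for the moment, N m; "finger_gap": finger opening in m; "gripper_force": force on a finger pad.
Only numpy, scipy, OpenCV 4.12 (cv2) and the standard library are available. Lean on these libraries where they do the work, as an engineer would, in place of code of your own. Each camera call takes 0.05 s, during which the arm holds its last target. There are 200 camera calls.

## Working session

There is one attempt and no reset: what is moved stays moved. The work goes in short steps, Python scripts to look and compute and a shell command to move; the robot and the scene stay as the last step left them, time stands still between calls to the robot, and variables do not carry over. Pictures are saved under pics/ and viewed, at most 17 in all, crops included, and the job is handed in when it is done.

```bash
ls; mkdir -p pics
cat > h.py <<'E'
import numpy as np, cv2
from bench import sense, read_camera, env
def shot(n,f=None):
    c=read_camera(n)
    if f: cv2.imwrite('pics/'+f,c['img'][:,:,::-1])
    return c
def cast(c,uv,z):
    K=c['camera_matrix'];T=np.linalg.inv(c['view'])
    r=np.linalg.inv(K)@np.array([uv[0],uv[1],1.]);d=T[:3,:3]@r;o=T[:3,3]
    return o+d*(z-o[2])/d[2]
def cloud(c):
    K=c['camera_matrix'];T=np.linalg.inv(c['view']);Z=c['range_z']
    v,u=np.mgrid[:480,:640];P=np.stack([(u-K[0,2])/K[0,0]*Z,(v-K[1,2])/K[1,1]*Z,Z],-1)
    return P@T[:3,:3].T+T[:3,3]
E
python3 - <<'E'
from h import *
for n in('top','scene'):
    c=shot(n,n+'0.png'); np.savez('%s0.npz'%n,**c); T=np.linalg.inv(c['view']);print(n,T.round(3),c['camera_matrix'][0])
print(sense())
E
```

```text
pics
top [[ 0.023 -0.992  0.122  0.348]
 [-1.    -0.021  0.013 -0.036]
 [-0.01  -0.122 -0.992  1.213]
 [ 0.     0.     0.     1.   ]] [509.62576295   0.         329.11189079]
scene [[-0.443 -0.587  0.677 -0.46 ]
 [-0.897  0.28  -0.343  0.418]
 [ 0.012 -0.759 -0.651  0.948]
 [ 0.     0.     0.     1.   ]] [529.27813634   0.         316.52044563]
{'time': 0.1, 'q': array([-1.54130702e+00,  3.81142555e-01,  1.29814723e+00, -1.13790288e-05,
        1.46364234e+00, -2.15297333e-01]), 'dq': array([ 0.00017905, -0.00192134, -0.00203056, -0.00115825,  0.00145032,
       -0.00090262]), 'effort': array([ 2.39203167e-03, -4.38652074e+01, -2.24913758e+01,  7.13762152e-02,
        3.42399033e-02, -8.06307776e-05]), 'eef_pos': array([ 0.13328075, -0.53334278,  0.23820477]), 'orientation': array([-6.67372177e-04,  9.92518986e-01,  1.22088553e-01,  5.64995793e-05]), 'ft_force': array([0.41467537, 0.66964104, 0.46643351]), 'moment': array([ 0.00966445, -0.02008228, -0.00722482]), 'gripper_force': 0.0, 'finger_gap': 0.08828539428328024}
```

View pics/top0.png

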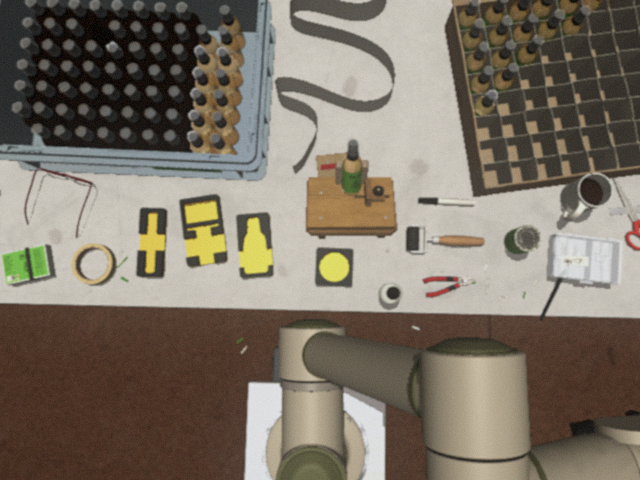

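View pics/scene0.png

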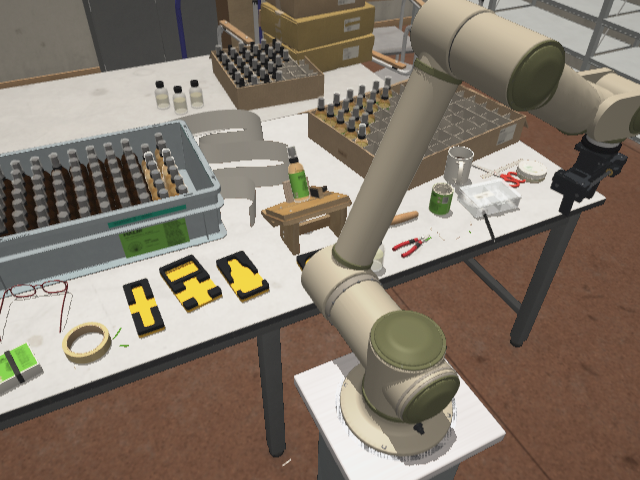

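The top view shows the blocks: marker (152,242), roller (204,230), cutters (255,245) and roll (334,267), the last in front of the fixture. It also shows the marker (446,201), roller (445,240) with its rubber to the left, cutters (447,286) with jaws to the right, bottle (390,293) and label roll (521,240).

```bash
cat > m.py <<'E'
from h import *
c=dict(np.load('top0.npz'));im=c['img'];P=cloud(c)
hsv=cv2.cvtColor(im,cv2.COLOR_RGB2HSV);H,S,V=cv2.split(hsv)
def box(m,r,z,name):
    u0,u1,v0,v1=r;k=np.zeros_like(m);k[v0:v1,u0:u1]=m[v0:v1,u0:u1]
    n,l,st,_=cv2.connectedComponentsWithStats(k.astype(np.uint8));
    i=1+st[1:,4].argmax();vv,uu=np.nonzero(l==i)
    W=np.array([cast(c,(a,b),z)[:2] for a,b in zip(uu,vv)],np.float32)*1000
    (cx,cy),(w,h),a=cv2.minAreaRect(W);mu=W.mean(0);e=np.linalg.svd(W-mu,full_matrices=False)[2][0]
    print(name,'rect',np.round([cx,cy,w,h,a],1),'mean',mu.round(1),'axis',np.degrees(np.arctan2(e[1],e[0])).round(1),'px',len(uu), 'zmed',np.median(P[vv,uu,2]).round(4))
    return W
dark=(V<75);yel=(S>150)&(V>120)&(H>18)&(H<35)
for n,r in dict(marker=(132,172,200,282),roller=(176,231,188,272),cutters=(232,277,205,283),roll=(312,358,243,290)).items():
    box(dark|yel,r,.02,n+'_block'); box(yel,r,.008,n+'_yel')
print('table z',np.median(P[255:265,380:400,2]))
box((V<60)|(V>225),(412,480,192,210),.008,'marker')
box(V<60,(400,430,222,255),.012,'rubber+frame')
box((S>70)&(H<20),(428,490,228,250),.014,'handle')
box((S>120)&((H<8)|(H>172)),(415,465,270,300),.011,'redgrips')
box((V<80),(378,402,280,300),.1,'bottlecap')
k=(P[...,2]>.05);box(k,(500,545,222,260),.074,'roll')
box(k,(375,405,278,310),.1,'bottle')
h=P[...,2];
for nm,(u0,u1,v0,v1) in dict(roll=(500,545,222,260),fix=(300,400,170,240),bottle=(375,405,278,310)).items():
    q=P[v0:v1,u0:u1][h[v0:v1,u0:u1]>.04];print(nm,q.min(0).round(3),q.max(0).round(3))
a=cv2.resize(im[185:305,125:365],(800,400),interpolation=cv2.INTER_CUBIC);b=cv2.resize(im[190:305,375:545],(800,541),interpolation=cv2.INTER_CUBIC)
cv2.imwrite('pics/a.png',a[:,:,::-1]);cv2.imwrite('pics/b.png',b[:,:,::-1])
E
python3 m.py
```

```text
marker_block rect [467.  398.9 159.3  61.    1. ] mean [467.1 398. ] axis -179.0 px 1493 zmed 0.0129
marker_yel rect [468.2 400.7 141.8  55.1   3.6] mean [468.4 402.9] axis -179.6 px 747 zmed 0.0078
roller_block rect [499.5 278.4 157.8  91.4  10.1] mean [510.3 285.3] axis -174.6 px 1470 zmed 0.008
roller_yel rect [466.8 274.3  89.5  87.3   9.4] mean [469.  284.1] axis 172.9 px 574 zmed 0.0076
cutters_block rect [519.5 180.2  11.8  38.2  76.5] mean [520.7 179.2] axis 168.2 px 31 zmed 0.0192
cutters_yel rect [472.5 181.4   1.5   7.5  74. ] mean [472.2 181.3] axis 164.9 px 4 zmed 0.008
roll_block rect [384.7  -6.4   3.3   3.3  46.4] mean [384.7  -6.4] axis -102.6 px 4 zmed 0.0207
roll_yel rect [449.1 -18.8   0.    0.    0. ] mean [449.1 -18.8] axis 0.0 px 1 zmed 0.0062
table z 0.00010263280961542165
marker rect [ 581.7 -254.4    9.7   40.8    1.2] mean [ 583. -256.] axis -91.1 px 56 zmed 0.0132
rubber+frame rect [ 4.803e+02 -2.087e+02  2.630e+01  7.100e+00  2.000e-01] mean [ 480.  -208.1] axis 174.9 px 19 zmed 0.0237
handle rect [ 487.4 -332.1   21.4  103.8    1.2] mean [ 487.4 -331.8] axis -91.2 px 380 zmed 0.022
redgrips rect [ 396.5 -270.8    9.2   52.2    9.4] mean [ 396.4 -270.4] axis -82.6 px 72 zmed 0.0106
bottlecap rect [ 359.7 -161.8   21.5   23.9    1.3] mean [ 360.1 -162.4] axis -70.3 px 108 zmed 0.1011
roll rect [ 488.8 -463.3   59.    67.4   19.5] mean [ 488.4 -463.5] axis -70.4 px 529 zmed 0.0683
bottle rect [ 359.7 -159.6   47.    47.7   45.8] mean [ 360.1 -159.5] axis -69.4 px 406 zmed 0.0766
roll [ 0.348 -0.497  0.04 ] [ 0.52  -0.036  1.213]
fix [ 0.348 -0.169  0.04 ] [0.626 0.033 1.213]
bottle [ 0.336 -0.187  0.044] [ 0.385 -0.036  1.213]
```

```bash
sleep 1
```

```text
(no output)
```

View pics/b.png

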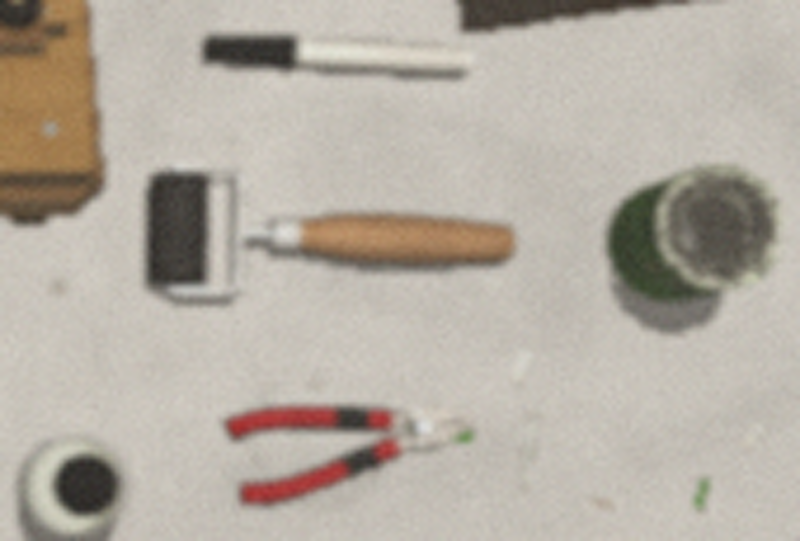

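View pics/a.png

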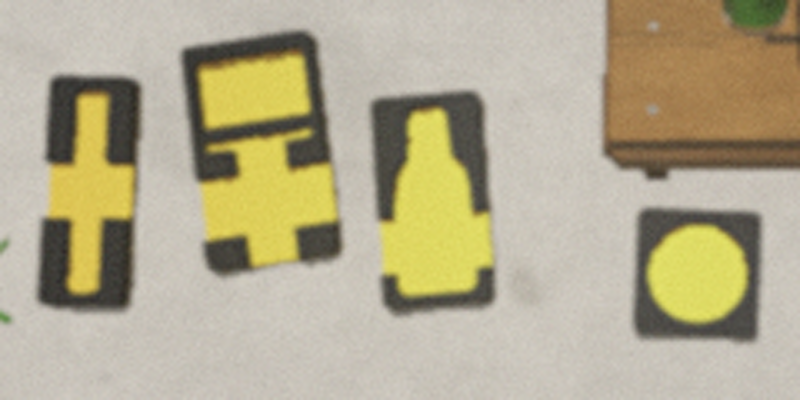

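The crops show the cutters block with its jaw end up (+x), the roller block with its handle slot opening down, and the marker block vertical. The cutters lie with jaws to the right, with the lower grip splayed.

```bash
cat > m2.py <<'E'
import re
exec(open('m.py').read().split('dark=')[0])
S=S.astype(int);V=V.astype(int)
blk=((V<120)|(S>90)).astype(np.uint8);yel=((S>110)&(H>20)&(H<35)).astype(np.uint8)
for n,r in dict(marker=(130,174,198,284),roller=(174,231,186,274),cutters=(232,278,204,284),roll=(310,358,241,294)).items():
    W=box(blk,r,.02,n+'_block'); box(yel,r,.008,n+'_yel')
hm=((P[...,2]>.005)&(P[...,2]<.05)).astype(np.uint8)
box(hm,(405,485,188,212),.008,'marker_h')
W=box(hm,(400,492,216,262),.012,'roller_h')
box(hm,(415,480,268,302),.008,'cut_h')
dk=(V<95)
box(dk,(405,440,190,212),.008,'cap')
box(dk,(400,422,222,262),.014,'rubber')
box((V<150)|(S>100),(410,480,190,212),.008,'m2')
red=((S>90)&((H<10)|(H>170)))
for n,r in dict(up=(415,460,270,283),lo=(415,460,283,302)).items(): box(red,r,.009,n)
for uv in [(520,0)]: pass
q=P[170:240,300:400];print('fix low x', [ (z,q[(q[...,2]>z-.01)&(q[...,2]<z+.01)][:,:2].min(0).round(3)) for z in(.05,.1,.13)])
a=np.hstack([cv2.resize(hm[190:305,375:495]*255,(480,460))]);cv2.imwrite('pics/hm.png',a)
E
python3 m2.py
```

```text
marker_block rect [467.  398.7 164.1  65.3   1. ] mean [466.6 398.1] axis -178.8 px 1861 zmed 0.0142
marker_yel rect [468.  400.6 146.1  59.9   3.6] mean [467.8 402.9] axis -179.5 px 890 zmed 0.0081
roller_block rect [498.2 278.2 165.3  96.1  10.2] mean [498.5 278. ] axis -169.0 px 2731 zmed 0.009
roller_yel rect [466.6 273.8  93.5  93.1  10.1] mean [467.4 275.1] axis 59.4 px 1102 zmed 0.0078
cutters_block rect [465.6 154.7 151.6  78.1   6.3] mean [465.4 154.6] axis -173.7 px 2088 zmed 0.01
cutters_yel rect [467.4 153.2 134.   76.    2.5] mean [456.9 155.6] axis -173.7 px 1280 zmed 0.0079
roll_block rect [418.5 -33.1  85.6  87.9  89.2] mean [418.3 -33.3] axis 172.7 px 1362 zmed 0.0119
roll_yel rect [419.3 -33.   68.5  70.2  46.1] mean [419.7 -33.3] axis -81.6 px 718 zmed 0.0077
marker_h rect [ 583.  -300.8  134.    17.    89. ] mean [ 583.  -299.8] axis -92.1 px 358 zmed 0.0134
roller_h rect [ 491.7 -294.6   64.4  184.5    1.2] mean [ 489.5 -279.5] axis -91.3 px 911 zmed 0.0221
cut_h rect [ 385.9 -306.6   46.7  121.2   10.7] mean [ 385.9 -301.4] axis -79.1 px 427 zmed 0.0098
cap rect [ 582.9 -255.4   12.2   43.     1.2] mean [ 583.1 -255.5] axis -90.8 px 103 zmed 0.0128
rubber rect [ 4.898e+02 -2.178e+02  5.510e+01  2.600e+01  2.000e-01] mean [ 490.7 -217.2] axis 177.0 px 261 zmed 0.0278
m2 rect [ 581.7 -296.1  129.4   18.7   88. ] mean [ 580.3 -274.9] axis -96.5 px 218 zmed 0.0095
up rect [ 396.  -270.5   10.6   54.6    7.3] mean [ 396.  -271.2] axis -84.3 px 91 zmed 0.0101
lo rect [ 364.4 -277.7   10.6   55.9   16.7] mean [ 364.3 -277.1] axis -72.9 px 95 zmed 0.0103
fix low x [(0.05, array([ 0.487, -0.166])), (0.1, array([ 0.495, -0.168])), (0.13, array([ 0.481, -0.168]))]
```

View pics/hm.png

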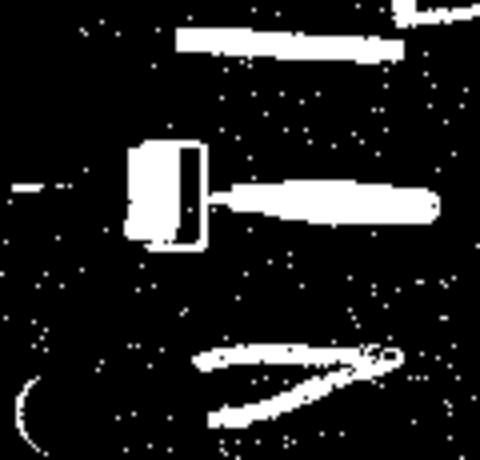

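The height masks give clean outlines: marker 134x17 mm, roller 184.5x64 mm, cutters 121x47 mm, all matching the given sizes. Next, finer angles for the blocks and the roller.

```bash
cat >> m2.py <<'E'
print('-----')
def edges(mask,r,z,c0,yaw,name,xs,step=3,half=60):
    R=np.array([[np.cos(yaw),np.sin(yaw)],[-np.sin(yaw),np.cos(yaw)]])
    u0,u1,v0,v1=r;vv,uu=np.nonzero(mask[v0:v1,u0:u1]);vv+=v0;uu+=u0
    W=np.array([cast(c,(a,b),z)[:2]*1000 for a,b in zip(uu,vv)])
    L=(W-c0)@R.T
    for x in xs:
        s=L[abs(L[:,0]-x)<step];s=s[abs(s[:,1])<half]
        if len(s): print(name,x,np.round([s[:,1].min(),s[:,1].max(),s[:,1].mean()],1))
r=(174,231,186,274)
for ya in (-170.,):
    y=np.radians(ya)
    edges(blk,r,.02,np.array([498.4,278.]),y,'RB',range(-75,80,15))
    edges(yel,r,.012,np.array([498.4,278.]),y,'RY',range(-75,82,8))
y=np.radians(-91.2)
edges(hm,(400,492,216,262),.014,np.array([489,-294.6]),y,'roller',range(-90,95,10))
E
python3 m2.py | sed '1,/-----/d'
```

```text
RB -75 [-46.6  47.3  -1.2]
RB -60 [-48.3  45.8  -1.5]
RB -45 [-47.6  46.3   0.1]
RB -30 [-46.9  46.9   0.6]
RB -15 [-46.5  47.4   0.6]
RB 0 [-48.2  47.3  -1.4]
RB 15 [-45.2  45.8  -0.5]
RB 30 [-44.5  46.4   1.1]
RB 45 [-43.9  46.9   2.6]
RB 60 [-48.1  47.1  -0. ]
RB 75 [-45.1  45.3  -0. ]
RY -67 [-40.2  37.1  -2.1]
RY -59 [-41.3  36.8  -2.9]
RY -51 [-42.1  35.5  -3.6]
RY -43 [-40.6  37.   -1.3]
RY -35 [-41.8  36.1  -2.2]
RY -27 [-42.   34.9  -3.8]
RY -11 [-41.9  35.2  -2.2]
RY -3 [-28.   17.7  -4.2]
RY 5 [-22.1  14.2  -3.7]
RY 13 [-44.8  43.9  -0.7]
RY 21 [-45.9  45.7  -0.5]
RY 29 [-46.7  44.8  -1. ]
RY 37 [-45.2  45.9   0.6]
RY 45 [-46.3  45.3  -1. ]
RY 53 [-46.9  44.1  -0.7]
RY 61 [-21.9  14.4  -3.7]
RY 69 [-20.4  15.9  -2.2]
RY 77 [-21.   14.7  -3.3]
roller -90 [-26.4  26.1   0.1]
roller -80 [-42.6  31.3  -2. ]
roller -70 [-32.8  41.4  -2.6]
roller -60 [-32.3  32.2   5.1]
roller -50 [-31.9  32.5   4.3]
roller -40 [-7.7  1.9 -1.6]
roller -30 [-7.2  7.1 -0.5]
roller -20 [-44.7  24.2  -2. ]
roller -10 [-8.7 51.   2.1]
roller 0 [-10.7  41.9   1.1]
roller 10 [-50.4  11.2  -2.6]
roller 20 [-12.3  11.6  -0.4]
roller 30 [-14.2  33.5   0.6]
roller 40 [-44.5  41.2   0.4]
roller 50 [-11.1  10.5  -1.1]
roller 60 [-10.6  56.2   4.7]
roller 70 [-10.2   9.   -0.6]
roller 80 [-45.1   9.4  -3.3]
roller 90 [-6.9 21.7  2. ]
```

```bash
cat > go.py <<'E'
import sys,json
from h import *
from scipy.spatial.transform import Rotation as R
# usage: go.py x,y,z,psi ...  (mm, deg; psi = world yaw of tool x, tool pointing down) -> tool-frame shifts
s=sense();w,x,y,z=s['orientation'];R0=R.from_quat([x,y,z,w]);p=s['eef_pos']*1000
m=R0.as_matrix();print('t',round(s['time'],2),'pos',p.round(1),'psi',np.degrees(np.arctan2(m[1,0],m[0,0])).round(2),'q',np.degrees(s['q']).round(0),'gap',round(s['finger_gap']*1000,1),'F',s['ft_force'].round(1),'gf',round(float(s['gripper_force']),1))
for a in sys.argv[1:]:
    X,Y,Z,psi=map(float,a.split(','))
    T=R.from_euler('z',psi,degrees=True)*R.from_euler('x',180,degrees=True)
    d=R0.inv().apply(np.array([X,Y,Z])-p);rv=(R0.inv()*T).as_rotvec(degrees=True)
    print(a,'->',d.round(1),rv.round(1))
E
python3 - <<'E'
from h import *
c=dict(np.load('top0.npz'));P=cloud(c);ok=c['range_z']>0.1
def zone(n,x0,x1,y0,y1,zmin):
    m=ok&(P[...,0]>x0)&(P[...,0]<x1)&(P[...,1]>y0)&(P[...,1]<y1)&(P[...,2]>zmin)
    q=P[m];print(n,len(q),q.min(0).round(3),q.max(0).round(3),np.percentile(q,5,axis=0).round(3),np.percentile(q,95,axis=0).round(3));return m
zone('fix',.44,.7,-.2,.08,.05);zone('tray',.36,.55,-.75,-.51,.01);zone('tray-hi',.36,.55,-.75,-.51,.03)
zone('crate',.6,.75,-.5,-.33,.03);zone('mug',.5,.7,-.7,-.5,.05)
m=zone('rolltop',.43,.55,-.52,-.41,.066)
vv,uu=np.nonzero(m);W=np.array([cast(c,a,.074)[:2] for a in zip(uu,vv)],np.float32)
print(cv2.minEnclosingCircle(W),W.mean(0))
m=zone('bottletop',.3,.42,-.2,-.1,.09);vv,uu=np.nonzero(m);W=np.array([cast(c,a,.102)[:2] for a in zip(uu,vv)],np.float32);print(W.mean(0))
m=zone('bigbox',.4,.7,.05,.6,.05)
E
# first: over the roller
python3 go.py 250,-480,240,50 488.8,-303,120,88.6 488.8,-303,3,88.6
```

```text
fix 6090 [ 0.48  -0.169  0.051] [0.699 0.066 0.23 ] [ 0.488 -0.153  0.079] [0.637 0.021 0.183]
tray 3377 [ 0.362 -0.749  0.01 ] [ 0.55  -0.534  0.091] [ 0.402 -0.683  0.026] [ 0.502 -0.541  0.048]
tray-hi 3159 [ 0.392 -0.695  0.03 ] [ 0.55  -0.534  0.091] [ 0.402 -0.682  0.039] [ 0.5   -0.545  0.048]
crate 2821 [ 0.6  -0.5   0.03] [ 0.75  -0.342  0.105] [ 0.606 -0.485  0.035] [ 0.74  -0.348  0.099]
mug 2743 [ 0.534 -0.7    0.05 ] [ 0.7   -0.5    0.104] [ 0.56  -0.661  0.054] [ 0.694 -0.533  0.098]
rolltop 310 [ 0.46  -0.497  0.066] [ 0.52  -0.436  0.077] [ 0.463 -0.493  0.067] [ 0.516 -0.439  0.075]
((0.4900990426540375, -0.4652501344680786), 0.03176286444067955) [ 0.48800892 -0.4662701 ]
bottletop 499 [ 0.3   -0.2    0.091] [ 0.373 -0.15   0.666] [ 0.3   -0.197  0.099] [ 0.368 -0.156  0.663]
[ 0.2886701 -0.2744193]
bigbox 7290 [0.621 0.051 0.051] [0.7   0.6   0.175] [0.628 0.145 0.106] [0.692 0.582 0.171]
t 0.1 pos [ 133.3 -533.3  238.2] psi 14.03 q [-88.  22.  74.  -0.  84. -12.] gap 88.3 F [0.4 0.7 0.5] gf 0.0
250,-480,240,50 -> [126.2 -23.5  -1.7] [ -0.1  -0.  -36. ]
488.8,-303,120,88.6 -> [ 400.7 -137.2  118.5] [ -0.1  -0.1 -74.6]
488.8,-303,3,88.6 -> [ 400.7 -137.   235.5] [ -0.1  -0.1 -74.6]
```

```bash
python3 -m creep '[[20,-7,0,0,0,-4,88],[60,-20,0,0,0,-11,88],[100,-34,5,0,0,-19,88],[150,-51,15,0,0,-28,88],[200,-68,30,0,0,-37,88],[250,-85,50,0,0,-46,88],[300,-102,75,0,0,-56,88],[340,-116,95,0,0,-64,88],[375,-128,110,0,0,-70,88],[400.7,-137,118,0,0,-74.6,88],[400.7,-137,118,0,0,-74.6,88],[400.7,-137,118,0,0,-74.6,88]]' 30; python3 go.py 488.8,-303,3,88.6
```

```text
time: 1.6
eef_pos: [0.4886, -0.3033, 0.1211]
orientation: [0.0, 0.715, 0.699, -0.0]
ft_force: [-0.4, -0.2, 0.7]
finger_gap: 0.088
gripper_force: 0.0
t 1.6 pos [ 488.6 -303.3  121.1] psi 88.64 q [-44.  30.  81.  -0.  69. -42.] gap 88.0 F [-0.4 -0.2  0.7] gf 0.0
488.8,-303,3,88.6 -> [  0.3   0.2 118.1] [0. 0. 0.]
```

```bash
python3 -m creep '[[0,0,30,0,0,0,88],[0,0,60,0,0,0,88],[0,0,85,0,0,0,88],[0,0,102,0,0,0,88],[0,0,112,0,0,0,88],[0,0,117.5,0,0,0,88],[0,0,117.5,0,0,0,60],[0,0,117.5,0,0,0,30],[0,0,117.5,0,0,0,10],[0,0,117.5,0,0,0,10],[0,0,117.5,0,0,0,10],[0,0,117.5,0,0,0,10]]' 30; python3 go.py
```

```text
time: 3.1
eef_pos: [0.4888, -0.3035, 0.0033]
orientation: [-0.0, 0.716, 0.699, 0.0]
ft_force: [-0.6, 0.9, -0.6]
finger_gap: 0.03
gripper_force: 0.0
t 3.1 pos [ 488.8 -303.5    3.3] psi 88.63 q [-44.  40.  87.   0.  54. -42.] gap 30.0 F [-0.6  0.9 -0.6] gf 0.0
```

```bash
python3 -m creep '[[0,0,0,0,0,0,5],[0,0,0,0,0,0,5],[0,0,0,0,0,0,5],[0,0,0,0,0,0,5],[0,0,0,0,0,0,5],[0,0,-10,0,0,0,5],[0,0,-30,0,0,0,5],[0,0,-60,0,0,0,5],[0,0,-95,0,0,0,5],[0,0,-130,0,0,0,5],[0,0,-170,0,0,0,5],[0,0,-205,0,0,0,5],[0,0,-235,0,0,0,5],[0,0,-247,0,0,0,5],[0,0,-247,0,0,0,5]]' 30; python3 go.py 450,-60,250,60 466.2,274.3,250,10.3
python3 - <<'E'
from h import *
shot('scene','s1.png')
E
```

```text
time: 4.97
eef_pos: [0.4887, -0.3034, 0.2503]
orientation: [0.0, 0.716, 0.699, 0.0]
ft_force: [-0.1, -0.2, -2.7]
finger_gap: 0.0229
gripper_force: 30.0
t 4.97 pos [ 488.7 -303.4  250.3] psi 88.63 q [-44.  24.  69.  -0.  87. -42.] gap 22.9 F [-0.1 -0.2 -2.7] gf 30.0
450,-60,250,60 -> [242.4 -44.6   0.3] [ 0.   0.  28.6]
466.2,274.3,250,10.3 -> [ 5.77e+02 -3.64e+01  2.00e-01] [ 0.   0.  78.3]
```

View pics/s1.png

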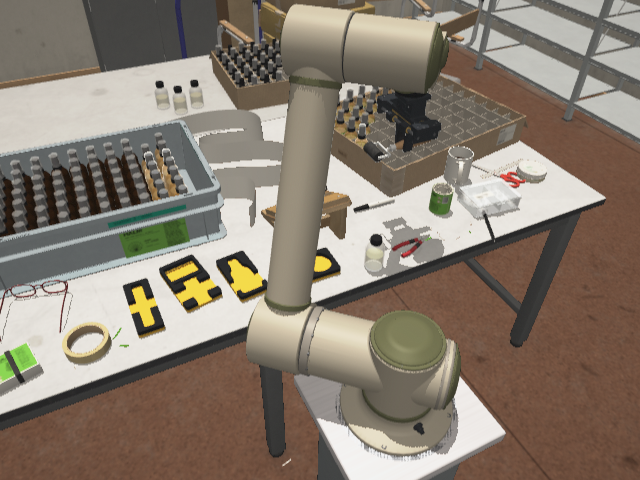

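Roller is held (gap 22.9 mm) at about (380,150). Carrying it over to its block.

```bash
python3 -m creep '[[15,-10,0,0,0,0,5],[45,-22,0,0,0,0,5],[80,-34,0,0,0,0,5],[120,-44,0,0,0,4,5],[165,-52,0,0,0,8,5],[210,-56,0,0,0,14,5],[255,-58,0,0,0,20,5],[300,-58,0,0,0,27,5],[345,-56,0,0,0,34,5],[390,-53,0,0,0,41,5],[435,-49,0,0,0,49,5],[475,-45,0,0,0,57,5],[512,-41,0,0,0,64,5],[545,-39,0,0,0,71,5],[565,-37,0,0,0,76,5],[577,-36.4,0,0,0,78.3,5],[577,-36.4,0,0,0,78.3,5],[577,-36.4,0,0,0,78.3,5]]' 45; python3 go.py 466.2,274.3,60,10.3 466.2,274.3,12,10.3;python3 - <<'E'
from h import *
c=shot('scene');cv2.imwrite('pics/s2.png',cv2.resize(c['img'][120:360,60:380,::-1],(800,600)))
P=cloud(c);m=(P[...,2]>.2)&(P[...,2]<.29)&(P[...,0]>.35)&(P[...,0]<.62)&(P[...,1]>.2)&(P[...,1]<.36)
q=P[m]
for x in np.arange(.36,.6,.02):
    s=q[abs(q[:,0]-x)<.01]
    if len(s): print(x.round(2),s[:,2].min().round(3),s[:,2].max().round(3),s[:,1].min().round(3),s[:,1].max().round(3))
E
```

```text
time: 7.28
eef_pos: [0.4661, 0.2737, 0.2495]
orientation: [0.0, 0.996, 0.09, -0.001]
ft_force: [-0.3, 0.4, -2.4]
finger_gap: 0.0225
gripper_force: 45.0
t 7.28 pos [466.1 273.7 249.5] psi 10.36 q [18. 20. 75. -0. 85. 98.] gap 22.5 F [-0.3  0.4 -2.4] gf 45.0
466.2,274.3,60,10.3 -> [  0.5  -0.6 189.5] [0.  0.1 0.1]
466.2,274.3,12,10.3 -> [  0.6  -0.7 237.5] [0.  0.1 0.1]
0.38 0.255 0.272 0.253 0.27
0.4 0.249 0.272 0.253 0.276
0.42 0.254 0.273 0.255 0.281
0.44 0.254 0.288 0.258 0.301
0.46 0.249 0.29 0.246 0.303
0.48 0.263 0.287 0.262 0.302
0.5 0.261 0.265 0.272 0.278
0.52 0.254 0.266 0.254 0.317
0.54 0.249 0.274 0.257 0.322
0.56 0.261 0.263 0.258 0.321
```

View pics/s2.png

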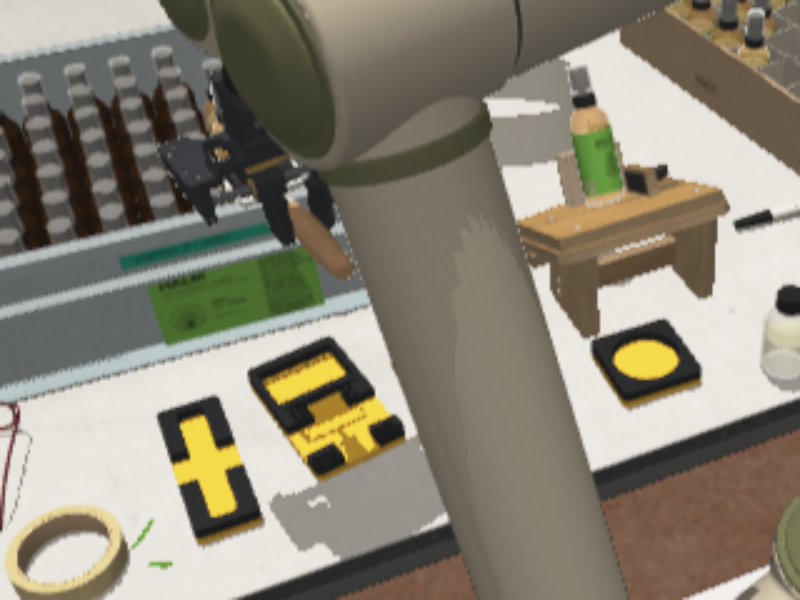

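```bash
python3 -m creep '[[0.5,-0.6,40,0,0,0,5],[0.5,-0.6,85,0,0,0,5],[0.5,-0.6,130,0,0,0,5],[0.5,-0.6,170,0,0,0,5],[0.5,-0.6,195,0,0,0,5],[0.5,-0.6,210,0,0,0,5],[0.5,-0.6,220,0,0,0,5],[0.5,-0.6,228,0,0,0,5],[0.5,-0.6,234,0,0,0,5],[0.5,-0.6,237.5,0,0,0,5],[0.5,-0.6,237.5,0,0,0,5],[0.5,-0.6,237.5,0,0,0,5]]'; python3 go.py
```

```text
time: 8.82
eef_pos: [0.4668, 0.2749, 0.013]
orientation: [-0.0, 0.996, 0.09, 0.0]
ft_force: [0.7, -0.2, -1.6]
finger_gap: 0.0226
gripper_force: 45.0
t 8.82 pos [466.8 274.9  13. ] psi 10.33 q [18. 36. 92.  0. 51. 98.] gap 22.6 F [ 0.7 -0.2 -1.6] gf 45.0
```

```bash
python3 -m creep '[[0,0,1.5,0,0,0,5],[0,0,1.5,0,0,0,30],[0,0,1.5,0,0,0,45],[0,0,1.5,0,0,0,55],[0,0,1.5,0,0,0,55],[0,0,1.5,0,0,0,55],[0,0,-20,0,0,0,55],[0,0,-60,0,0,0,60],[0,0,-110,0,0,0,70],[0,0,-160,0,0,0,88],[0,0,-200,0,0,0,88],[0,0,-230,0,0,0,88],[0,0,-237,0,0,0,88]]'; python3 go.py 380.2,-277.1,250,100.9
python3 - <<'E'
from h import *
c=shot('top');cv2.imwrite('pics/t2.png',cv2.resize(c['img'][170:310,120:380,::-1],(780,420),interpolation=cv2.INTER_CUBIC))
E
```

```text
time: 10.45
eef_pos: [0.467, 0.275, 0.2513]
orientation: [-0.0, 0.996, 0.09, 0.002]
ft_force: [0.1, 0.9, -0.9]
finger_gap: 0.088
gripper_force: 0.0
t 10.45 pos [467.  275.  251.3] psi 10.33 q [18. 20. 74.  0. 85. 98.] gap 88.0 F [ 0.1  0.9 -0.9] gf 0.0
380.2,-277.1,250,100.9 -> [-1.844e+02  5.276e+02  5.000e-01] [  0.1  -0.2 -90.6]
```

View pics/t2.png

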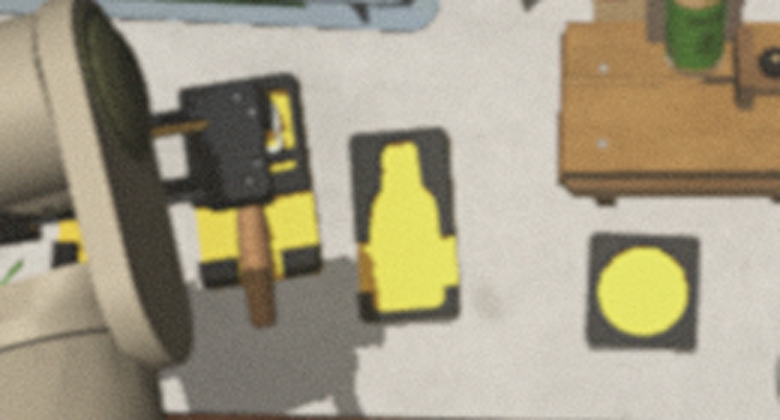

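The handle lies in its slot at (257,290); the gripper hides the head for now. On to the cutters.

```bash
python3 -m creep '[[-5,15,0,0,0,-2,88],[-15,45,0,0,0,-7,88],[-30,85,0,0,0,-14,88],[-44,126,0,0,0,-21,88],[-60,172,0,0,0,-29,88],[-76,218,0,0,0,-37,88],[-92,264,0,0,0,-45,88],[-108,310,0,0,0,-53,88],[-124,356,0,0,0,-61,88],[-140,402,0,0,0,-69,88],[-155,445,0,0,0,-76,88],[-168,481,0,0,0,-82,88],[-178,508,0,0,0,-87,88],[-184.4,527.6,0,0,0,-90.6,88],[-184.4,527.6,0,0,0,-90.6,88],[-184.4,527.6,0,0,0,-90.6,88]]' 40; python3 go.py 380.2,-277.1,60,100.9 380.2,-277.1,2.5,100.9
python3 - <<'E'
from h import *
c=shot('top');cv2.imwrite('pics/t3.png',cv2.resize(c['img'][180:310,125:365,::-1],(800,433),interpolation=cv2.INTER_CUBIC))
P=cloud(c);h=((P[...,2]>.021)&(P[...,2]<.06)).astype(np.uint8)
q=P[(h>0)&(P[...,0]>.34)&(P[...,0]<.6)&(P[...,1]>.22)&(P[...,1]<.34)]
for x in np.arange(.36,.59,.02):
    s=q[abs(q[:,0]-x)<.008]
    if len(s): print(x.round(2),(np.percentile(s[:,1],[3,97])*1000).round(0),(s[:,2].max()*1000).round(0))
E
```

```text
time: 12.5
eef_pos: [0.3797, -0.2764, 0.249]
orientation: [-0.001, 0.637, 0.771, 0.0]
ft_force: [-0.4, 0.0, 0.4]
finger_gap: 0.0884
gripper_force: 0.0
t 12.5 pos [ 379.7 -276.4  249. ] psi 100.87 q [-51.  13.  85.   0.  82. -61.] gap 88.4 F [-0.4  0.   0.4] gf 0.0
380.2,-277.1,60,100.9 -> [ -1.1   0.5 189. ] [-0.  -0.1 -0. ]
380.2,-277.1,2.5,100.9 -> [ -1.2   0.5 246.5] [-0.  -0.1 -0. ]
0.38 [253. 267.] 33.0
0.4 [253. 271.] 34.0
0.42 [255. 304.] 36.0
0.44 [228. 300.] 35.0
0.46 [261. 284.] 35.0
0.48 [266. 311.] 33.0
0.5 [237. 325.] 32.0
0.52 [237. 323.] 29.0
0.54 [242. 319.] 42.0
0.56 [248. 331.] 41.0
0.58 [246. 310.] 25.0
```

View pics/t3.png

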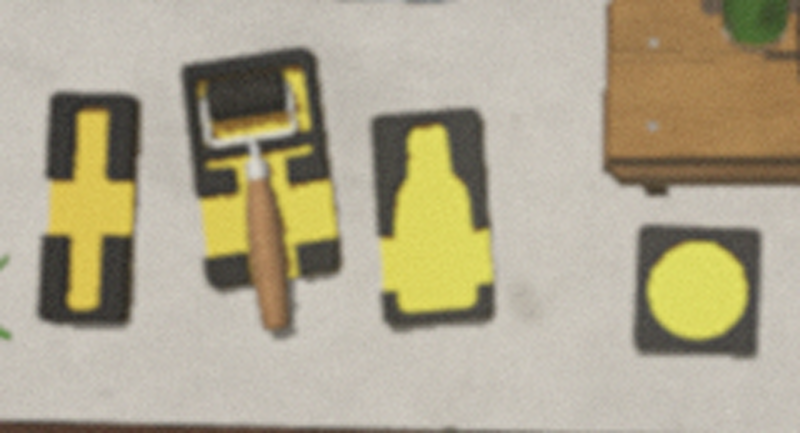

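Roller is down in its pocket: handle top at 33–35 mm (expected 33), head inside the pocket around (250,100). Now descending on the cutters.

```bash
python3 -m creep '[[-1.1,0.5,40,0,0,0,88],[-1.1,0.5,90,0,0,0,88],[-1.1,0.5,140,0,0,0,88],[-1.1,0.5,185,0,0,0,88],[-1.1,0.5,215,0,0,0,80],[-1.1,0.5,232,0,0,0,75],[-1.1,0.5,242,0,0,0,70],[-1.1,0.5,246,0,0,0,60],[-1.1,0.5,246,0,0,0,40],[-1.1,0.5,246,0,0,0,25],[-1.1,0.5,246,0,0,0,25],[-1.1,0.5,246,0,0,0,25],[-1.1,0.5,246,0,0,0,25],[-1.1,0.5,246,0,0,0,25]]' 40; python3 go.py
```

```text
time: 14.3
eef_pos: [0.3807, -0.2784, 0.0042]
orientation: [0.0, 0.637, 0.771, -0.0]
ft_force: [1.0, 1.3, 5.7]
finger_gap: 0.0432
gripper_force: 39.7
t 14.3 pos [ 380.7 -278.4    4.2] psi 100.92 q [-51.  33. 104.   0.  43. -62.] gap 43.2 F [1.  1.3 5.7] gf 39.7
```

```bash
python3 -m creep '[[0,0,-8,0,0,0,25],[0,0,-25,0,0,0,25],[0,0,-55,0,0,0,25],[0,0,-95,0,0,0,25],[0,0,-135,0,0,0,25],[0,0,-175,0,0,0,25],[0,0,-210,0,0,0,25],[0,0,-235,0,0,0,25],[0,0,-246,0,0,0,25],[0,0,-246,0,0,0,25]]' 50; python3 go.py 436.5,152.5,250,186.3
python3 - <<'E'
from h import *
c=shot('scene');cv2.imwrite('pics/s4.png',cv2.resize(c['img'][80:320,320:600,::-1],(700,600)))
E
```

```text
time: 15.55
eef_pos: [0.3804, -0.2782, 0.2497]
orientation: [0.0, 0.637, 0.771, -0.0]
ft_force: [-0.5, -0.4, -1.5]
finger_gap: 0.0429
gripper_force: 49.7
t 15.55 pos [ 380.4 -278.2  249.7] psi 100.92 q [-51.  13.  85.  -0.  82. -62.] gap 42.9 F [-0.5 -0.4 -1.5] gf 49.7
436.5,152.5,250,186.3 -> [ 4.123e+02  1.367e+02 -3.000e-01] [ -0.    0.  -85.4]
```

View pics/s4.png

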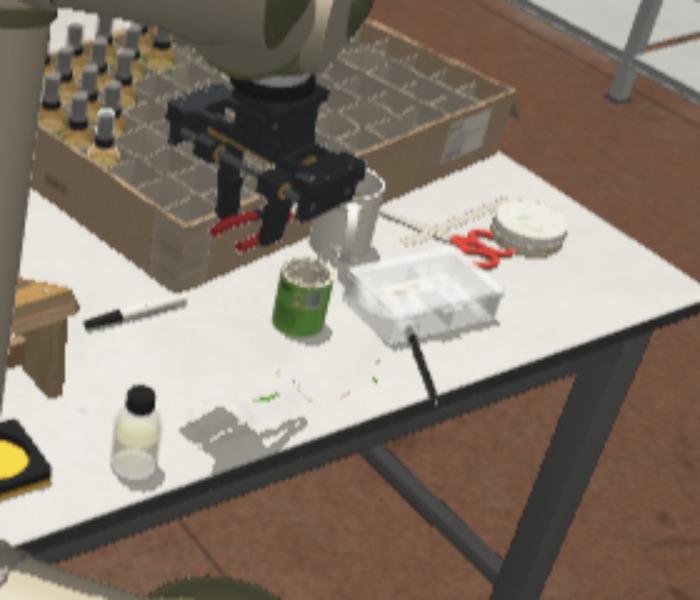

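Cutters are held level between the fingers at (240,225), bottle upright. Carrying on.

```bash
python3 -m creep '[[12,4,0,0,0,-2,25],[40,13,0,0,0,-7,25],[75,25,0,0,0,-14,25],[115,38,0,0,0,-22,25],[155,51,0,0,0,-30,25],[195,64,0,0,0,-38,25],[235,78,0,0,0,-47,25],[275,91,0,0,0,-56,25],[312,103,0,0,0,-64,25],[346,115,0,0,0,-71,25],[375,124,0,0,0,-77,25],[397,132,0,0,0,-82,25],[412.3,136.7,0,0,0,-85.4,25],[412.3,136.7,0,0,0,-85.4,25],[412.3,136.7,0,0,0,-85.4,25]]' 50; python3 go.py 436.5,152.5,13,186.3;python3 - <<'E'
from h import *
for n in('top','scene'):
    c=shot(n)
    P=cloud(c);hsv=cv2.cvtColor(c['img'],cv2.COLOR_RGB2HSV);H,S,V=cv2.split(hsv)
    m=(S>90)&((H<10)|(H>170))&(P[...,2]>.22)&(P[...,2]<.28)
    q=P[m]*1000;print(n,len(q))
    if len(q): print(q.min(0).round(),q.max(0).round())
E
```

```text
time: 17.48
eef_pos: [0.4364, 0.152, 0.2496]
orientation: [-0.0, -0.055, 0.999, -0.0]
ft_force: [-0.3, -0.4, -0.8]
finger_gap: 0.0431
gripper_force: 49.7
t 17.48 pos [436.4 152.  249.6] psi -173.74 q [  4.  12.  86.  -0.  81. -92.] gap 43.1 F [-0.3 -0.4 -0.8] gf 49.7
436.5,152.5,13,186.3 -> [-2.000e-01  5.000e-01  2.366e+02] [-0. -0. -0.]
top 0
scene 0
```

```bash
python3 -m creep '[[-0.2,0.5,40,0,0,0,25],[-0.2,0.5,85,0,0,0,25],[-0.2,0.5,130,0,0,0,25],[-0.2,0.5,170,0,0,0,25],[-0.2,0.5,198,0,0,0,25],[-0.2,0.5,214,0,0,0,25],[-0.2,0.5,223,0,0,0,25],[-0.2,0.5,229,0,0,0,25],[-0.2,0.5,233,0,0,0,25],[-0.2,0.5,236.5,0,0,0,25],[-0.2,0.5,236.5,0,0,0,25],[-0.2,0.5,236.5,0,0,0,25]]'; python3 go.py 436.5,152.5,13,186.3
```

```text
time: 19.08
eef_pos: [0.4368, 0.153, 0.0134]
orientation: [0.0, -0.055, 0.998, 0.0]
ft_force: [-0.4, 0.7, -0.4]
finger_gap: 0.0428
gripper_force: 49.7
t 19.07 pos [436.8 153.   13.4] psi -173.67 q [  5.  31. 105.   0.  44. -92.] gap 42.8 F [-0.4  0.7 -0.4] gf 49.7
436.5,152.5,13,186.3 -> [ 0.4 -0.5  0.4] [0. 0. 0.]
```

```bash
python3 -m creep '[[0,0,1,0,0,0,25],[0,0,1,0,0,0,50],[0,0,1,0,0,0,60],[0,0,1,0,0,0,65],[0,0,1,0,0,0,65],[0,0,-20,0,0,0,65],[0,0,-60,0,0,0,70],[0,0,-110,0,0,0,80],[0,0,-160,0,0,0,88],[0,0,-200,0,0,0,88],[0,0,-230,0,0,0,88],[0,0,-237,0,0,0,88]]'; python3 go.py 420,0,250,130 582.9,-295,250,88.4 582.9,-295,3,88.4
python3 - <<'E'
from h import *
c=dict(np.load('top0.npz'));P=cloud(c)
for x in (.60,.62,.64,.66,.68,.70):
    m=(c['range_z']>0)&(abs(P[...,0]-x)<.01)&(P[...,1]<-.25)&(P[...,1]>-.5)&(P[...,2]>.05);print(x,P[m][:,1].max().round(3) if m.any() else None)
E
```

```text
time: 20.58
eef_pos: [0.4371, 0.153, 0.2516]
orientation: [0.002, -0.055, 0.998, 0.0]
ft_force: [1.2, -0.3, 0.2]
finger_gap: 0.0881
gripper_force: 0.0
t 20.57 pos [437.1 153.  251.6] psi -173.67 q [  5.  12.  86.   0.  81. -92.] gap 88.1 F [ 1.2 -0.3  0.2] gf 0.0
420,0,250,130 -> [  33.9 -150.2    1.5] [ 0.1  0.2 56.3]
582.9,-295,250,88.4 -> [ -95.6 -461.4    1.9] [ 0.1  0.1 97.9]
582.9,-295,3,88.4 -> [ -94.8 -461.3  248.9] [ 0.1  0.1 97.9]
0.6 -0.362
0.62 -0.359
0.64 -0.356
0.66 -0.353
0.68 -0.35
0.7 -0.348
```

```bash
python3 -m creep '[[2,-15,-10,0,0,3,88],[8,-50,-25,0,0,9,88],[14,-90,-38,0,0,17,88],[20,-135,-40,0,0,26,88],[26,-180,-40,0,0,35,88],[32,-225,-40,0,0,44,88],[35,-262,-40,0,0,53,88],[25,-295,-40,0,0,61,88],[5,-325,-40,0,0,69,88],[-20,-357,-38,0,0,76,88],[-45,-390,-30,0,0,84,88],[-66,-420,-18,0,0,90,88],[-84,-445,-5,0,0,95,88],[-95.6,-461.4,1.9,0,0,97.9,88],[-95.6,-461.4,1.9,0,0,97.9,88],[-95.6,-461.4,1.9,0,0,97.9,88]]'; python3 go.py  582.9,-295,3,88.4
python3 - <<'E'
from h import *
c=shot('top');cv2.imwrite('pics/t5.png',cv2.resize(c['img'][180:310,125:365,::-1],(800,433),interpolation=cv2.INTER_CUBIC))
E
```

```text
time: 22.58
eef_pos: [0.5819, -0.295, 0.2483]
orientation: [-0.0, 0.717, 0.697, -0.0]
ft_force: [-0.5, -0.6, 0.2]
finger_gap: 0.0881
gripper_force: 0.0
t 22.57 pos [ 581.9 -295.   248.3] psi 88.43 q [-37.  32.  55.   0.  93. -36.] gap 88.1 F [-0.5 -0.6  0.2] gf 0.0
582.9,-295,3,88.4 -> [-1.000e-01  1.100e+00  2.453e+02] [-0. -0.  0.]
```

View pics/t5.png

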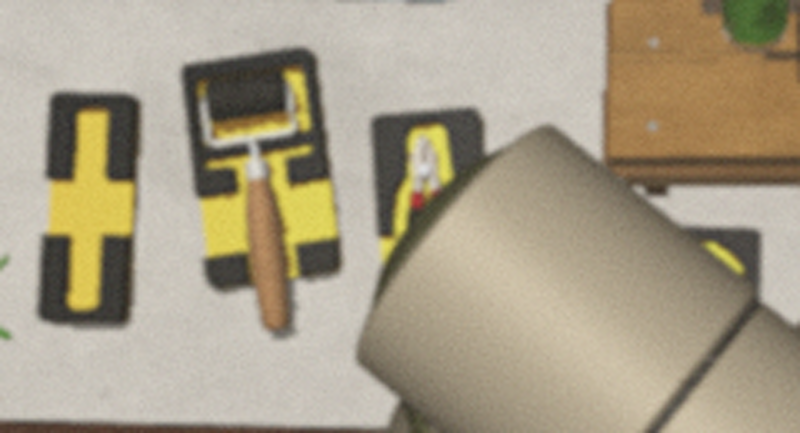

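Cutter jaws are inside their pocket at (423,165); the rest is hidden by the arm. Now the marker.

```bash
python3 -m creep '[[0,1.1,40,0,0,0,88],[0,1.1,90,0,0,0,80],[0,1.1,140,0,0,0,70],[0,1.1,185,0,0,0,60],[0,1.1,215,0,0,0,55],[0,1.1,232,0,0,0,50],[0,1.1,241,0,0,0,45],[0,1.1,245,0,0,0,40],[0,1.1,245,0,0,0,20],[0,1.1,245,0,0,0,5],[0,1.1,245,0,0,0,5],[0,1.1,245,0,0,0,5],[0,1.1,245,0,0,0,5],[0,1.1,245,0,0,0,5],[0,1.1,245,0,0,0,5]]' 20; python3 go.py
```

```text
time: 24.5
eef_pos: [0.5839, -0.2953, 0.0039]
orientation: [0.0, 0.717, 0.697, 0.0]
ft_force: [-0.4, 0.6, 7.0]
finger_gap: 0.015
gripper_force: 20.0
t 24.5 pos [ 583.9 -295.3    3.9] psi 88.43 q [-37.  45.  73.  -0.  62. -36.] gap 15.0 F [-0.4  0.6  7. ] gf 20.0
```

```bash
python3 -m creep '[[0,0,-8,0,0,0,5],[0,0,-25,0,0,0,5],[0,0,-55,0,0,0,5],[0,0,-95,0,0,0,5],[0,0,-135,0,0,0,5],[0,0,-175,0,0,0,5],[0,0,-215,0,0,0,5],[0,0,-250,0,0,0,5],[0,0,-275,0,0,0,5],[0,0,-286,0,0,0,5],[0,0,-286,0,0,0,5]]' 25; python3 go.py 470,-240,290,100 430,-60,290,130 463,402,270,181
```

```text
time: 25.88
eef_pos: [0.5837, -0.295, 0.2898]
orientation: [0.0, 0.717, 0.697, 0.0]
ft_force: [0.2, -0.9, -0.0]
finger_gap: 0.0147
gripper_force: 25.0
t 25.88 pos [ 583.7 -295.   289.8] psi 88.43 q [-37.  32.  50.   0.  99. -36.] gap 14.7 F [ 0.2 -0.9 -0. ] gf 25.0
470,-240,290,100 -> [  51.9 -115.1   -0.3] [  0.    0.  -11.6]
430,-60,290,130 -> [ 230.7 -160.    -0.4] [  0.    0.  -41.6]
463,402,270,181 -> [ 693.5 -139.7   19.4] [  0.    0.1 -92.6]
```

```bash
python3 -m creep '[[5,-15,0,0,0,-2,5],[18,-45,0,0,0,-5,5],[34,-80,0,0,0,-8,5],[55,-112,0,0,0,-12,5],[90,-135,0,0,0,-18,5],[132,-150,0,0,0,-25,5],[178,-157,0,0,0,-33,5],[228,-160,0,0,0,-41,5],[280,-160,0,0,0,-48,5],[335,-158,0,0,0,-55,5],[390,-155,0,0,0,-62,5],[445,-152,0,0,0,-68,5],[500,-150,4,0,0,-74,5],[555,-147,9,0,0,-80,5],[605,-144,14,0,0,-85,5],[645,-142,17,0,0,-89,5],[675,-140.5,19.4,0,0,-91.5,5],[693.5,-139.7,19.4,0,0,-92.6,5],[693.5,-139.7,19.4,0,0,-92.6,5],[693.5,-139.7,19.4,0,0,-92.6,5]]' 25; python3 go.py 463,402,12.5,181
python3 - <<'E'
from h import *
c=shot('scene');cv2.imwrite('pics/s6.png',cv2.resize(c['img'][130:350,60:340,::-1],(764,600)))
E
```

```text
time: 28.38
eef_pos: [0.463, 0.4013, 0.2694]
orientation: [-0.001, -0.009, 1.0, -0.0]
ft_force: [0.0, -0.2, -0.2]
finger_gap: 0.0144
gripper_force: 25.0
t 28.38 pos [463.  401.3 269.4] psi -179.01 q [ 30.  27.  60.  -0.  93. -61.] gap 14.4 F [ 0.  -0.2 -0.2] gf 25.0
463,402,12.5,181 -> [ -0.3   0.9 256.9] [-0.  -0.1 -0. ]
```

View pics/s6.png

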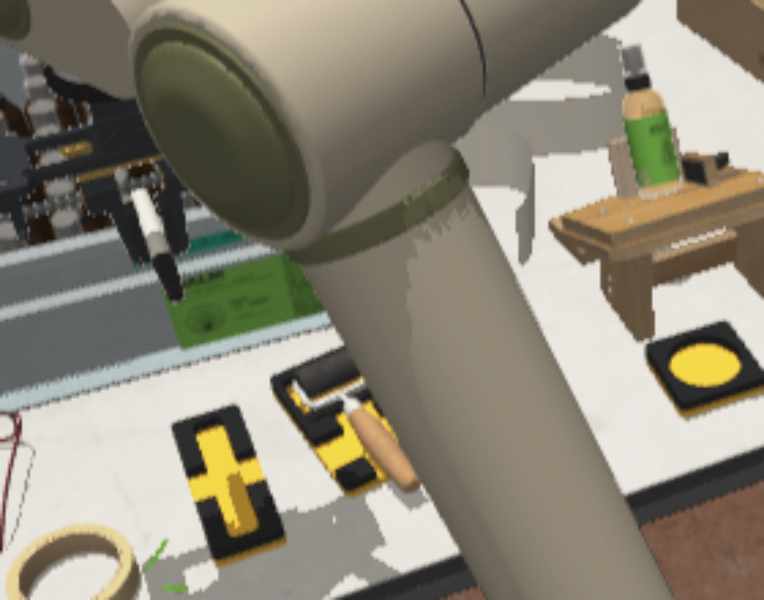

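The marker is held at (155,240), parallel to its groove. Lowering it.

```bash
python3 -m creep '[[-0.3,0.5,40,0,0,0,5],[-0.3,0.9,90,0,0,0,5],[-0.3,0.9,140,0,0,0,5],[-0.3,0.9,185,0,0,0,5],[-0.3,0.9,215,0,0,0,5],[-0.3,0.9,233,0,0,0,5],[-0.3,0.9,243,0,0,0,5],[-0.3,0.9,250,0,0,0,5],[-0.3,0.9,254,0,0,0,5],[-0.3,0.9,257,0,0,0,5],[-0.3,0.9,257,0,0,0,5],[-0.3,0.9,257,0,0,0,5]]'; python3 go.py 463,402,12.5,181
```

```text
time: 29.92
eef_pos: [0.4635, 0.403, 0.0132]
orientation: [0.0, -0.009, 1.0, 0.0]
ft_force: [0.4, -0.0, 0.4]
finger_gap: 0.0145
gripper_force: 25.0
t 29.93 pos [463.5 403.   13.2] psi -178.97 q [ 30.  41.  80.   0.  59. -61.] gap 14.5 F [ 0.4 -0.   0.4] gf 25.0
463,402,12.5,181 -> [ 0.5 -1.   0.7] [0. 0. 0.]
```

```bash
python3 -m creep '[[0,-0.8,1.2,0,0,0,5],[0,-0.8,1.2,0,0,0,25],[0,-0.8,1.2,0,0,0,35],[0,-0.8,1.2,0,0,0,40],[0,-0.8,1.2,0,0,0,40],[0,0,-20,0,0,0,40],[0,0,-60,0,0,0,50],[0,0,-110,0,0,0,60],[0,0,-160,0,0,0,72],[0,0,-210,0,0,0,72],[0,0,-250,0,0,0,72],[0,0,-275,0,0,0,72],[0,0,-277,0,0,0,72]]'; python3 go.py 430,0,290,90 489,-465.5,250,0 489,-465.5,250,180
```

```text
time: 31.55
eef_pos: [0.4636, 0.4031, 0.2914]
orientation: [0.001, -0.009, 1.0, 0.001]
ft_force: [0.8, -0.4, -0.7]
finger_gap: 0.0717
gripper_force: 0.0
t 31.55 pos [463.6 403.1 291.4] psi -178.97 q [ 30.  27.  57.   0.  96. -61.] gap 71.7 F [ 0.8 -0.4 -0.7] gf 0.0
430,0,290,90 -> [  40.9 -402.4    0.6] [ 0.2  0.1 91. ]
489,-465.5,250,0 -> [  -9.6 -869.    40. ] [-3.00e-01  1.00e-01 -1.79e+02]
489,-465.5,250,180 -> [  -9.6 -869.    40. ] [0.1 0.2 1. ]
```

```bash
python3 -m creep '[[3,-15,0,0,0,0,72],[8,-45,0,0,0,0,72],[14,-85,0,0,0,0,72],[20,-130,0,0,0,0,72],[26,-180,0,0,0,0,72],[31,-232,0,0,0,0,72],[35,-285,0,0,0,0,72],[38,-338,0,0,0,0,72],[40,-392,0,0,0,0,72],[40,-446,0,0,0,0,72],[38,-500,0,0,0,0,72],[35,-554,0,0,0,0,72],[30,-608,5,0,0,0,72],[23,-660,10,0,0,0,72],[15,-710,18,0,0,1,72],[7,-757,25,0,0,1,72],[0,-798,32,0,0,1,72],[-5,-832,37,0,0,1,72],[-8,-856,40,0,0,1,72],[-9.6,-869,40,0,0,1,72]]' 30; python3 go.py 489,-465.5,250,180 489,-465.5,36,180
python3 - <<'E'
from h import *
c=shot('top','t7f.png');cv2.imwrite('pics/t7.png',cv2.resize(c['img'][180:310,125:365,::-1],(800,433),interpolation=cv2.INTER_CUBIC))
np.savez('t7.npz',**c)
E
```

```text
time: 34.05
eef_pos: [0.4881, -0.4667, 0.2471]
orientation: [-0.001, 0.0, 1.0, 0.002]
ft_force: [0.7, 0.5, -0.3]
finger_gap: 0.0719
gripper_force: 0.0
t 34.05 pos [ 488.1 -466.7  247.1] psi 179.98 q [ -54.   35.   50.   -0.   95. -144.] gap 71.9 F [ 0.7  0.5 -0.3] gf 0.0
489,-465.5,250,180 -> [-0.9  1.2 -2.9] [ 0.2 -0.1 -0. ]
489,-465.5,36,180 -> [ -1.4   0.5 211.1] [ 0.2 -0.1 -0. ]
```

View pics/t7.png

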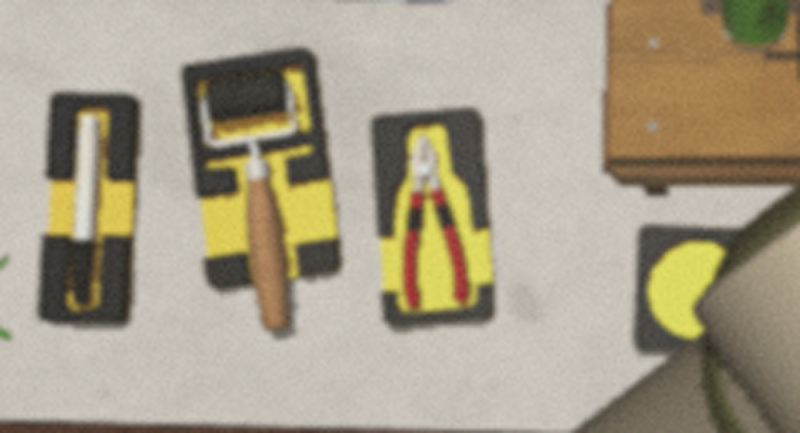

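All three tools lie in their pockets: marker (88,210), roller (262,190), cutters (435,230). Descending on the roll.

```bash
python3 -m creep '[[-1,0.5,30,0,0,0,76],[-1.4,0.8,75,0,0,0,76],[-1.4,0.8,110,0,0,0,76],[-1.4,0.8,140,0,0,0,76],[-1.4,0.8,165,0,0,0,76],[-1.4,0.8,188,0,0,0,76],[-1.4,0.8,203,0,0,0,76],[-1.4,0.8,211,0,0,0,76],[-1.4,0.8,211,0,0,0,60],[-1.4,0.8,211,0,0,0,50],[-1.4,0.8,211,0,0,0,45],[-1.4,0.8,211,0,0,0,45],[-1.4,0.8,211,0,0,0,45]]' 20; python3 go.py
```

```text
time: 35.72
eef_pos: [0.4901, -0.4653, 0.0396]
orientation: [0.0, -0.0, 1.0, -0.0]
ft_force: [-0.9, -0.5, 3.2]
finger_gap: 0.0604
gripper_force: 20.0
t 35.73 pos [ 490.1 -465.3   39.6] psi -179.98 q [ -54.   44.   67.    0.   69. -144.] gap 60.4 F [-0.9 -0.5  3.2] gf 20.0
```

```bash
python3 -m creep '[[0,0,-8,0,0,0,45],[0,0,-25,0,0,0,45],[0,0,-55,0,0,0,45],[0,0,-95,0,0,0,45],[0,0,-135,0,0,0,45],[0,0,-170,0,0,0,45],[0,0,-200,0,0,0,45],[0,0,-212,0,0,0,45],[0,0,-212,0,0,0,45]]' 25; python3 go.py 420.3,-33.2,250,180 420.3,-33.2,50,180
```

```text
time: 36.85
eef_pos: [0.4899, -0.465, 0.2514]
orientation: [0.0, -0.0, 1.0, -0.0]
ft_force: [-0.3, -0.6, -1.5]
finger_gap: 0.0603
gripper_force: 25.0
t 36.85 pos [ 489.9 -465.   251.4] psi -179.98 q [ -54.   35.   50.    0.   95. -144.] gap 60.3 F [-0.3 -0.6 -1.5] gf 25.0
420.3,-33.2,250,180 -> [ 69.5 431.8   1.1] [-0.  0.  0.]
420.3,-33.2,50,180 -> [ 69.6 431.9 201.1] [-0.  0.  0.]
```

```bash
python3 -m creep '[[3,15,0,0,0,0,45],[9,45,0,0,0,0,45],[17,82,0,0,0,0,45],[25,122,0,0,0,0,45],[33,165,0,0,0,0,45],[42,210,0,0,0,0,45],[50,255,0,0,0,0,45],[57,300,0,0,0,0,45],[62,340,0,0,0,0,45],[66,375,0,0,0,0,45],[68,402,0,0,0,0,45],[69,422,0,0,0,0,45],[69.5,431.8,0,0,0,0,45],[69.5,431.8,0,0,0,0,45],[69.5,431.8,0,0,0,0,45]]' 25; python3 go.py 420.3,-33.2,50,180
python3 - <<'E'
from h import *
c=shot('scene');cv2.imwrite('pics/s8.png',cv2.resize(c['img'][100:330,220:500,::-1],(730,600)))
E
```

```text
time: 38.72
eef_pos: [0.4203, -0.0338, 0.2507]
orientation: [-0.0, 0.0, 1.0, 0.0]
ft_force: [0.1, -1.6, -1.1]
finger_gap: 0.0601
gripper_force: 25.0
t 38.73 pos [420.3 -33.8 250.7] psi 179.99 q [ -21.    8.   92.   -0.   80. -111.] gap 60.1 F [ 0.1 -1.6 -1.1] gf 25.0
420.3,-33.2,50,180 -> [-1.000e-01  6.000e-01  2.007e+02] [ 0. -0. -0.]
```

View pics/s8.png

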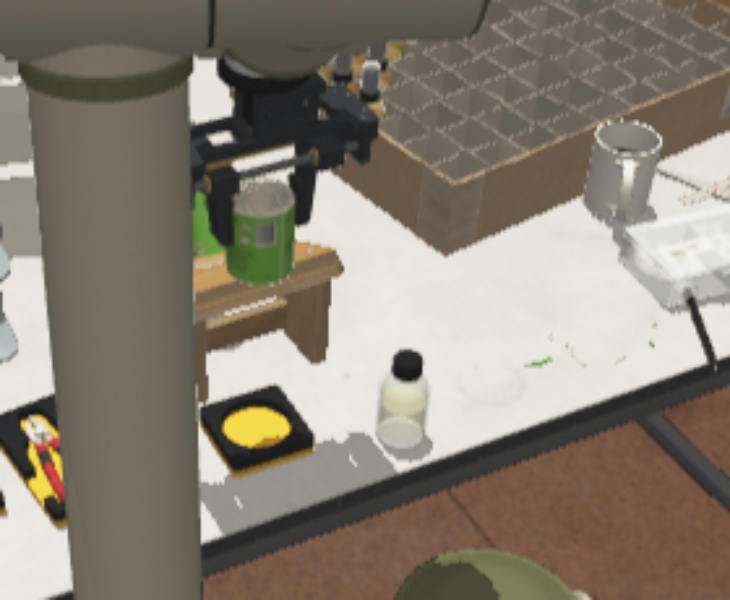

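The roll hangs upright at (262,230) above its block (258,430), and the bottle stands at (403,400). Lowering it.

```bash
python3 -m creep '[[0,0.6,30,0,0,0,45],[0,0.6,65,0,0,0,45],[0,0.6,100,0,0,0,45],[0,0.6,130,0,0,0,45],[0,0.6,155,0,0,0,45],[0,0.6,172,0,0,0,45],[0,0.6,183,0,0,0,45],[0,0.6,190,0,0,0,45],[0,0.6,196,0,0,0,45],[0,0.6,201,0,0,0,45],[0,0.6,202.5,0,0,0,45],[0,0.6,202.5,0,0,0,45]]'; python3 go.py 420.3,-33.2,48,180
```

```text
time: 40.28
eef_pos: [0.4204, -0.0326, 0.0485]
orientation: [0.0, -0.0, 1.0, -0.0]
ft_force: [-0.2, -0.6, -1.7]
finger_gap: 0.0598
gripper_force: 25.0
t 40.27 pos [420.4 -32.6  48.5] psi -179.97 q [ -21.   25.  109.    0.   46. -111.] gap 59.8 F [-0.2 -0.6 -1.7] gf 25.0
420.3,-33.2,48,180 -> [ 0.1 -0.6  0.5] [-0.  0.  0.]
```

```bash
python3 -m creep '[[0,0,0.9,0,0,0,45],[0,0,0.9,0,0,0,45],[0,0,0.9,0,0,0,62],[0,0,0.9,0,0,0,68],[0,0,0.9,0,0,0,74],[0,0,0.9,0,0,0,74],[0,0,0.9,0,0,0,74],[0,0,-15,0,0,0,74],[0,0,-45,0,0,0,74],[0,0,-90,0,0,0,74],[0,0,-140,0,0,0,74],[0,0,-190,0,0,0,74],[0,0,-205,0,0,0,74],[-5,-30,-205,0,0,0,74],[-10,-80,-205,0,0,0,74],[-15,-140,-205,0,0,0,74],[-20,-200,-205,0,0,0,74],[-25,-260,-205,0,0,0,74],[-30,-310,-205,0,0,0,74],[-30,-330,-205,0,0,0,74]]'; python3 go.py
python3 - <<'E'
from h import *
c=shot('top');cv2.imwrite('pics/t9.png',cv2.resize(c['img'][170:310,120:420,::-1],(800,373),interpolation=cv2.INTER_CUBIC))
P=cloud(c)
def z(n,x0,x1,y0,y1,lo):
    m=(c['range_z']>0)&(P[...,0]>x0)&(P[...,0]<x1)&(P[...,1]>y0)&(P[...,1]<y1)&(P[...,2]>lo)&(P[...,2]<.12);q=P[m]*1000
    if len(q):print(n,len(q),np.percentile(q,[2,50,98],axis=0).round(0).tolist())
z('roll',.37,.475,-.1,.04,.075);z('bottle',.3,.42,-.22,-.1,.09)
for x in np.arange(.41,.54,.02): z('mk%.2f'%x,x-.008,x+.008,.394,.41,.004)
for x in np.arange(.42,.53,.02): z('ct%.2f'%x,x-.008,x+.008,.145,.165,.004)
c=shot('scene');cv2.imwrite('pics/s9.png',c['img'][:,:,::-1])
E
```

```text
time: 42.78
eef_pos: [0.45, -0.3647, 0.2526]
orientation: [-0.0, 0.001, 1.0, 0.0]
ft_force: [0.1, 0.3, -0.2]
finger_gap: 0.0739
gripper_force: 0.0
t 42.77 pos [ 450.  -364.7  252.6] psi 179.92 q [ -51.   24.   68.   -0.   88. -141.] gap 73.9 F [ 0.1  0.3 -0.2] gf 0.0
roll 85 [[412.0, -61.0, 75.0], [441.0, -42.0, 80.0], [450.0, -10.0, 85.0]]
bottle 142 [[347.0, -176.0, 96.0], [360.0, -163.0, 101.0], [373.0, -150.0, 106.0]]
mk0.41 46 [[403.0, 395.0, 5.0], [411.0, 399.0, 21.0], [418.0, 406.0, 25.0]]
mk0.43 50 [[422.0, 394.0, 7.0], [429.0, 398.0, 21.0], [437.0, 407.0, 28.0]]
mk0.45 52 [[443.0, 394.0, 6.0], [451.0, 398.0, 22.0], [458.0, 407.0, 27.0]]
mk0.47 54 [[462.0, 394.0, 6.0], [470.0, 399.0, 20.0], [477.0, 407.0, 27.0]]
mk0.49 54 [[483.0, 395.0, 6.0], [491.0, 398.0, 20.0], [498.0, 409.0, 28.0]]
mk0.51 52 [[503.0, 395.0, 6.0], [510.0, 399.0, 21.0], [517.0, 408.0, 26.0]]
mk0.53 41 [[522.0, 394.0, 6.0], [529.0, 399.0, 18.0], [537.0, 406.0, 25.0]]
ct0.42 57 [[412.0, 146.0, 4.0], [419.0, 156.0, 8.0], [427.0, 164.0, 18.0]]
ct0.44 56 [[433.0, 147.0, 4.0], [441.0, 157.0, 8.0], [448.0, 165.0, 18.0]]
ct0.46 53 [[452.0, 146.0, 4.0], [460.0, 156.0, 9.0], [467.0, 164.0, 19.0]]
ct0.48 56 [[473.0, 146.0, 5.0], [480.0, 155.0, 17.0], [487.0, 164.0, 24.0]]
ct0.50 56 [[492.0, 147.0, 6.0], [500.0, 155.0, 17.0], [507.0, 164.0, 24.0]]
ct0.52 50 [[513.0, 146.0, 5.0], [520.0, 156.0, 10.0], [527.0, 164.0, 22.0]]
```

View pics/t9.png

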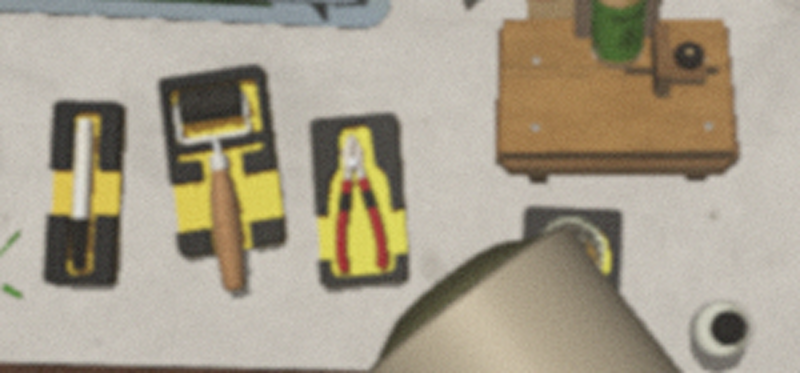

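View pics/s9.png

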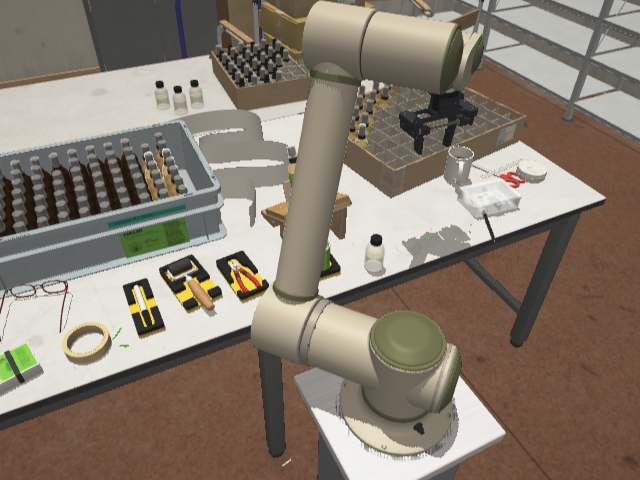

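All four are seated: roll top at about 82 mm, marker top an even 25–27 mm, cutters flat. The bottle stands at (375,255) in the scene view, and the gripper is clear.

```bash
python3 -c "
from bench import env
print(env.finish_job())"
```

```text
the job is handed in; nothing more can be done
None
```

The job is handed in: the hand roller, side cutters, marker and label roll each sit in their own foam block, placed in the order asked. The oil bottle is still standing, and the work took about 43 s of the 141 s allowed; no verdict came back.

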